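# Unclip the receipt printer's paper-bay cover

## Task

Take the grey cover off the receipt printer so that its paper can be changed: pinch the cover's green snap tab in towards the fixed grey lug, by feel: just firmly enough to unhook it, never hard enough to crack it, and without shoving the cover against the printer, and lift it straight off with the tab held in. Then set the cover gently down the right way up on the middle of the black bar mat, let go, and leave the tumbler, the shaker and the spare paper roll where they are.

Things in the scene. Friction and masses are not known exactly. Their poses are not given: they have to be found in the camera images.
- printer: Black receipt printer, fixed, 150 (x) x 130 (y) x 100 mm high; origin at the centre of its underside, z up, paper slot on its -x side. Its flat top has an opening, 96 (x) x 64 (y) mm, in its middle, edge 8 mm thick, closed by the cover. The cover's tab hooks under the +y edge. Contact forces between cover and printer, added up, must stay under 20 N; keep what the hand feels under 6 N.
- cover: Loose grey cover, about 0.16 kg, square on the printer, axes as the printer's. Origin: centre of the underside of its plate (110 (x) x 80 (y) x 4 mm), 100 mm up on the printer's axis. Four posts reach 16 mm down into the opening with 1 mm play each way in x and y; lift it that much to clear. Set down, it stands level on the posts. On its plate stand a grey lug and a green tab.
- cover_grip (a point): Point midway between the nominal outer faces of lug and tab, 26 mm above the cover's origin (22 mm above the plate's top). Pinch near here from above, fingers closing along the cover's y. If the middle of the pinch is off, the cover is pushed sideways; fingers that swing forward in closing push it down. Feel these forces; shift the hand to relieve them. The tab cracks if the two fingers' forces add up to over 36 N.
- lug (a point): Centre of the outer face (towards the cover's -y) of the fixed grey lug: an upright paddle 30 mm wide (x), 6 mm thick (y), rising 32 mm above the plate. This face is at y = -28 mm of the cover, this point 20 mm above the cover's origin.
- tab_face (a point): Nominal centre of the outer (+y) face of the green tab's paddle (30 x 4 mm, as high as the lug), at y = +28 mm of the cover. The real face is up to 6 mm farther in or out, by cover; this point does not show it. It gives inward on a spring from there: 2 N, then 3 N per mm. Unhooked after 1.5 to 3.5 mm (7 to 12.5 N a finger), cracked beyond 16 N a finger: aim for 14. No stop in between.
- mat: Black ribbed rubber bar mat fixed flat on the counter, 210 (x) x 180 (y) x 4 mm; origin at the centre of its underside, on the counter. It may lie to the left or the right of the printer.
- tumbler_mid (a point): Bystander: glass tumbler, 66 mm across, 110 mm high; point at its centre, half-way up.
- shaker_mid (a point): Bystander: small glass shaker with a steel cap, 44 mm across, 85 mm high; point at its centre, half-way up.
- roll_mid (a point): Bystander: spare white paper roll standing on end, 52 mm across, 58 mm high; point at its centre, half-way up.

How it is judged:
By the outcome, as a careful person would: the job done as asked, in the order asked, and still so for the second after the job is handed in, with the robot touching nothing.
It also fails if it takes over 72 s, if anything falls off the work surface, if the arm or the gripper's body presses on something with over 40 N, if the wrist force passes 120 N, or if a joint passes its speed limit or range.

## Robot

A 6-joint arm with a two-finger parallel gripper is mounted at the origin on the work surface. World frame = base frame: x ahead of the robot, y to its left, z up, the work surface at z = 0. Lengths are in mm, angles in rad, forces in N, time in s.
With the tool pointing down it reaches from about 300 to 875 mm from the base axis. Payload 4.2 kg.
Tool frame: the origin (TCP) lies midway between the tips of the shut fingers; the grasp point (between the pads) lies 19 mm behind it; z points along the fingers, y is the direction in which the jaws open and shut (so a half turn about z gives the same grasp; the last joint's range is limited). The gripper opens to 85 mm and grips with 20 to 120 N. Pads are 22 mm wide; open, the fingers measure 114 mm over their backs; the gripper's body (76 mm by 85 mm) begins 54 mm behind the grasp point. The pads swing forward as they close: fully open they stand 13 mm farther back than shut.
Start: joints at [-1.318, 0.32, 1.565, -0, 1.257, -0.02], TCP at [154.924, -553.751, 231.338] pointing down, gripper open.
Joint ranges: [-3.11, 3.11], [-0.84, 2.01], [0.21, 2.61], [-1.34, 4.49], [0.05, 2.63], [-2.56, 2.56]. Speed limits (rad/s): [2.57, 2.57, 3.14, 3.14, 3.14, 3.14].

## Interface

Orientations are given as a unit quaternion [w, x, y, z].
In Python, from rig import manip gives the robot as it stands.
- The arm moves only by the tool drive_tool, never from a script. Its argument "moves" is a list of rows, each an object with "delta_pos": the shift along the tool's x, y, z in m, a list of three; "dr": the turn, a rotation vector about the tool's x, y, z in degrees, a list of three; "jaw": the finger opening in m, from 0 to 0.0854. A call has 1 to 12 rows; each row shifts and turns the commanded pose from where the row before left it, along the tool's axes as they then stand; what a row does not reach is not made up. A row lasts 1/12 s, in which the tool goes at most 41.7 mm and 7.16 degrees, less where a joint would pass 70% of its speed; a pose out of reach is approached as far as the arm can. A call with a gripper value outside its range is refused whole. The fingers move at their own pace and stop on an object; "newtons" is the grip in N (left out, the last holds). Time passes only in rows, so rows that do not move let the fingers close. It gives the time, the measured TCP pose, the force and the opening at its end, in the units of the state.
- manip.state(): the state, without advancing time (a new reading comes with each control period).
- manip.camera(name): name is "scene" or "top"; returns (picture, depth): 480x640x3 uint8, red, green, blue; 480x640 float32, mm along the optical axis (not along the pixel's ray), 0 where there is no reading.
- manip.camera_info(name): a dict with "fx", "fy", "cx", "cy" (pixels), "view" (4x4, takes a point from world to camera coordinates). Camera axes: x right, y down, z forward; pixel columns grow to the right and rows downward; lengths in mm; the calibration is good to about 2 mm. A picture is of the moment at which its call begins. camera_info takes no time and is no camera call.
- manip.job_done(): hands the job in, once; it reports no verdict.
Trained networks look in the newest picture that a camera, given by its name, has taken for a name from the list of things; names that differ only in an ending like _2 or _b are one class to them, and where a whole thing is asked for, a point or a joint stands for the part that bears it (a point fixed in the world has none). Each returns a list of dicts, best first, with "conf" (0 to 1); they miss things now and then, are a little off and sometimes report something else, mostly with a low value. They report only what shows in the picture. A call takes as long as a camera call.
- manip.look_for(name, camera): "bbox" ([left, top, width, height] in pixels, round what is visible of it).
The state is a dict: "t": time; "joint_positions": joint angles; "qvel": joint speeds; "tau": joint torques, N m; "tcp_pos": TCP position; "tool_rot": TCP orientation; "ft_force": force on the tool from outside, world axes, zero at the start; "wrist_torque": the same for the moment, N m; "width": opening from 0.0 (shut) to 1.0 (fully open).
Only numpy, scipy, OpenCV 4.12 (cv2) and the standard library are available. Lean on these libraries where they do the work, as an engineer would, in place of code of your own. Each camera call takes 0.05 s, during which the arm holds its last target. There are 200 camera calls.

## Working session

There is one attempt and no reset: what is moved stays moved. The work goes in short steps, Python scripts to look and compute and a tool call to move; the robot and the scene stay as the last step left them, time stands still between calls to the robot, and variables do not carry over. Pictures are saved under pics/ and viewed, about 8 in all and at most 12, crops included, and the job is handed in when it is done.

Besides the shell and the picture viewer there is one more tool, called by a JSON object that holds its "method" and its "body". drive_tool: Moves the arm, as the interface text tells. Its arguments: {"type":"object","properties":{"moves":{"type":"array"},"newtons":{"type":"number"}},"required":["moves"]}

```bash
mkdir -p pics; cat > h.py <<'E'
import numpy as np, cv2
from rig import manip
def save(n,im): cv2.imwrite('pics/'+n+'.png',im[:,:,::-1])
def cloud(cam,d):
    i=manip.camera_info(cam); v,u=np.mgrid[:480,:640]
    p=np.stack([(u-i['cx'])/i['fx']*d,(v-i['cy'])/i['fy']*d,d,np.ones_like(d)],-1)
    w=p@np.linalg.inv(np.array(i['view'])).T; w=w[...,:3]; w[d==0]=np.nan
    return w
E
python3 - <<'E'
from h import *
print(manip.state())
for c in('scene','top'):
    im,d=manip.camera(c); np.save('d_'+c,d); np.save('i_'+c,im); save(c+'0',im)
    w=cloud(c,d)
    i=manip.camera_info(c); print(c,np.linalg.inv(np.array(i['view'])).round(2).tolist(),i['fx'])
    for n in('printer','cover','mat','lug','tab_face','tumbler_mid','shaker_mid','roll_mid'):
        for r in manip.look_for(n,c)[:2]:
            l,t,ww,h=map(int,r['bbox']); 
            print(n,round(r['conf'],2),[l,t,ww,h],np.nanmedian(w[t+h//4:t+3*h//4+1,l+ww//4:l+3*ww//4+1].reshape(-1,3),0).round())
E
```

```text
{'t': 0.0, 'joint_positions': array([-1.31797873e+00,  3.20287105e-01,  1.56568813e+00, -2.05813178e-05,
        1.25741588e+00, -2.00133191e-02]), 'qvel': array([ 0.00101371,  0.00058108,  0.00078163, -0.00037638,  0.00052311,
       -0.00090594]), 'tau': array([-5.51119028e-04, -4.15520811e+01, -2.34164339e+01, -5.04968943e-05,
        8.13997001e-03, -5.55009777e-06]), 'tcp_pos': array([ 154.80393694, -553.2624448 ,  230.4814938 ]), 'tool_rot': array([-8.92006027e-04,  9.90708999e-01,  1.35995851e-01, -1.14156211e-04]), 'ft_force': array([-0.28593298,  0.35420459, -0.42311357]), 'wrist_torque': array([ 0.01656519, -0.01058995, -0.01130214]), 'width': 1.0013216104674472}
scene [[0.51, 0.73, -0.46, 876.38], [0.86, -0.43, 0.27, -198.52], [-0.0, -0.53, -0.85, 704.1], [0.0, 0.0, 0.0, 1.0]] 442.6402971127352
printer 0.8 [172, 251, 96, 118] [ 580. -191.  104.]
printer 0.75 [191, 261, 54, 76] [ 566. -187.  105.]
cover 0.61 [188, 263, 55, 70] [ 561. -189.  105.]
mat 0.78 [344, 173, 150, 124] [580. 194.   4.]
lug 0.74 [187, 264, 57, 67] [ 560. -189.  105.]
tab_face 0.79 [188, 261, 54, 72] [ 559. -190.  105.]
tumbler_mid 0.65 [240, 159, 39, 63] [397. -37.  74.]
shaker_mid 0.79 [368, 289, 34, 43] [693.  26.  79.]
shaker_mid 0.23 [185, 262, 58, 72] [ 560. -192.  105.]
roll_mid 0.61 [310, 236, 30, 42] [555.   2.  57.]
roll_mid 0.59 [347, 174, 147, 125] [584. 195.   4.]
top [[-0.03, -0.99, 0.17, 384.62], [-1.0, 0.03, 0.02, -20.3], [-0.02, -0.17, -0.99, 962.15], [0.0, 0.0, 0.0, 1.0]] 529.520094447935
printer 0.61 [381, 177, 114, 115] [ 548. -178.  104.]
cover 0.63 [408, 192, 68, 77] [ 554. -186.  105.]
mat 0.87 [162, 174, 120, 132] [569. 201.   5.]
lug 0.59 [408, 191, 68, 73] [ 559. -186.  105.]
tab_face 0.78 [407, 191, 67, 78] [ 555. -183.  105.]
tumbler_mid 0.59 [325, 323, 41, 39] [377. -21.   6.]
shaker_mid 0.86 [294, 154, 22, 36] [668.  41.  85.]
roll_mid 0.95 [305, 232, 35, 30] [542.  14.  59.]
```

```bash
python3 - <<'E'
from h import *
a=np.load('i_scene.npy');b=np.load('i_top.npy')
s=cv2.resize(a[235:385,150:300],(400,400),interpolation=2);t=cv2.resize(b[160:310,370:520],(400,400),interpolation=2)
save('crop',np.hstack([s,t]))
save('both',cv2.resize(np.vstack([a[100:400],b[100:400]]),(640,600)))
for c,im in(('scene',a),('top',b)):
    w=cloud(c,np.load('d_%s.npy'%c)); hsv=cv2.cvtColor(im,cv2.COLOR_RGB2HSV)
    near=(abs(w[...,0]-560)<130)&(abs(w[...,1]+185)<130)
    g=near&(hsv[...,0]>38)&(hsv[...,0]<90)&(hsv[...,1]>80)
    q=w[g]; print(c,'green',len(q),np.nanmean(q,0),np.nanmax(q[:,2]))
    for lo,hi,n in((96,101.5,'ptop'),(102.5,107,'plate'),(128,142,'paddles')):
        m=near&(w[...,2]>lo)&(w[...,2]<hi); q=w[m][:,:2].astype(np.float32)
        print(n,len(q),cv2.minAreaRect(q))
    m=near&(w[...,2]>130)&(w[...,2]<142)&~g; q=w[m];print('lugtop',len(q),q.mean(0),cv2.minAreaRect(q[:,:2].astype(np.float32)))
    m=near&(w[...,2]>130)&(w[...,2]<142)&g; q=w[m];print('tabtop',len(q),q.mean(0),cv2.minAreaRect(q[:,:2].astype(np.float32)))
    m=(w[...,2]>2)&(w[...,2]<8)&(im.max(-1)<70)&(w[...,1]>60)&(abs(w[...,0]-570)<180); 
    m=cv2.morphologyEx(m.astype(np.uint8),cv2.MORPH_OPEN,np.ones((5,5)))>0
    print('mat',cv2.minAreaRect(w[m][:,:2].astype(np.float32)))
E
```

```text
scene green 389 [ 573.41330718 -171.57299373  105.12063227] 139.00937393733795
ptop 3798 ((557.5698852539062, -185.77700805664062), (130.8882598876953, 151.86056518554688), 64.54771423339844)
plate 3160 ((558.4867553710938, -185.6371612548828), (128.7816162109375, 145.35171508789062), 65.11341857910156)
paddles 189 ((557.4351196289062, -187.63916015625), (51.80355453491211, 29.904428482055664), 64.64116668701172)
lugtop 107 [ 549.1553262  -206.97856304  135.54200641] ((557.3973388671875, -187.7187957763672), (51.627281188964844, 29.904428482055664), 64.64116668701172)
tabtop 71 [ 568.87834216 -166.7385728   135.34905648] ((567.5962524414062, -166.2077178955078), (4.351683616638184, 29.354347229003906), 66.10619354248047)
mat ((568.9668579101562, 192.23895263671875), (206.89691162109375, 164.3239288330078), 12.808219909667969)
top green 298 [ 559.45763227 -160.34272696  105.4447143 ] 140.9340084073748
ptop 2909 ((557.388916015625, -185.1844940185547), (130.2457733154297, 151.1173095703125), 64.7339859008789)
plate 2772 ((556.9239501953125, -184.18841552734375), (128.90663146972656, 149.14984130859375), 64.49048614501953)
paddles 140 ((556.447265625, -186.95468139648438), (51.579917907714844, 30.300004959106445), 64.58242797851562)
lugtop 82 [ 546.52174598 -206.40108758  135.69346339] ((555.5172729492188, -186.90122985839844), (51.11863708496094, 29.690570831298828), 66.49095916748047)
tabtop 53 [ 565.94639683 -164.95438743  136.42579802] ((566.6978759765625, -165.4057159423828), (4.028899192810059, 30.285648345947266), 64.081787109375)
mat ((567.5924072265625, 200.36480712890625), (205.31642150878906, 176.05679321289062), 12.866959571838379)
```

View pics/crop.png

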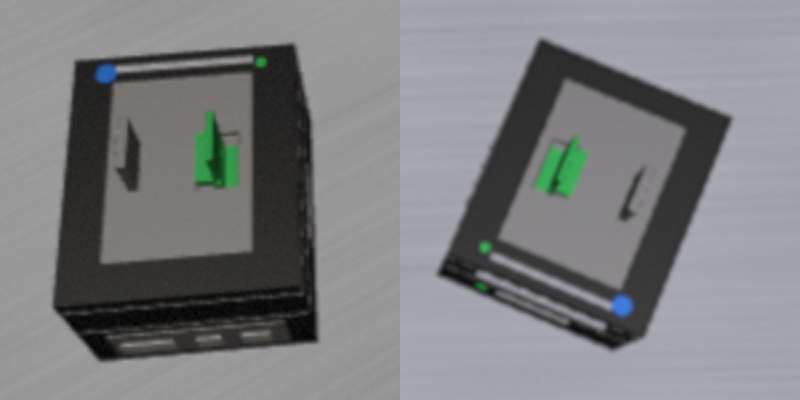

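View pics/both.png

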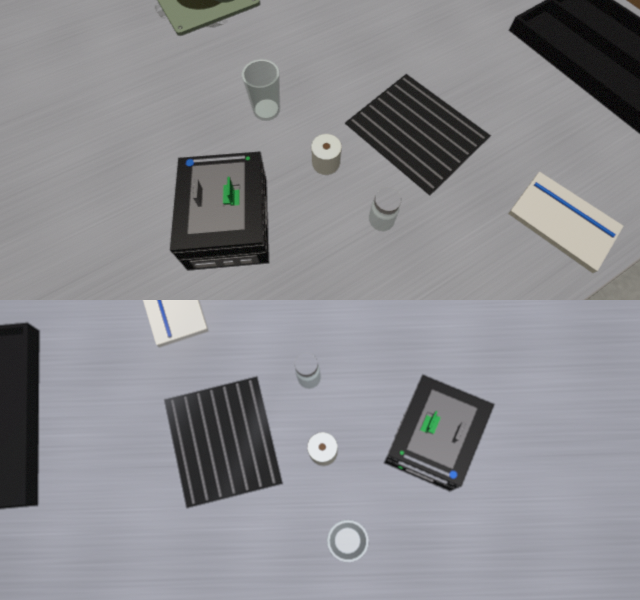

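The first crop shows the green tab at about (210,150) and the lug at about (127,155), with the slot on the −x side. In the wide view the mat is clear, to the left of the printer, with the roll and shaker between them. The tab's outer face measures about 24 mm from the cover's centre, so it sits some 4 mm further in than nominal. Next I move above the printer.

{"method": "drive_tool", "body": {"moves": [{"delta_pos":[0.035,-0.0175,0],"dr":[0,0,0],"jaw":0.085},{"delta_pos":[0.035,-0.0175,0],"dr":[0,0,0],"jaw":0.085},{"delta_pos":[0.035,-0.0175,0],"dr":[0,0,0],"jaw":0.085},{"delta_pos":[0.035,-0.0175,0],"dr":[0,0,0],"jaw":0.085},{"delta_pos":[0.035,-0.0175,0],"dr":[0,0,0],"jaw":0.085},{"delta_pos":[0.035,-0.0175,0],"dr":[0,0,0],"jaw":0.085},{"delta_pos":[0.035,-0.0175,0],"dr":[0,0,0],"jaw":0.085},{"delta_pos":[0.035,-0.0175,0],"dr":[0,0,0],"jaw":0.085},{"delta_pos":[0.035,-0.0175,0],"dr":[0,0,0],"jaw":0.085},{"delta_pos":[0.035,-0.0175,0],"dr":[0,0,0],"jaw":0.085},{"delta_pos":[0.035,-0.0175,0],"dr":[0,0,0],"jaw":0.085},{"delta_pos":[0.035,-0.0175,0],"dr":[0,0,0],"jaw":0.085}], "newtons": 20}}

```text
t: 1.9
tcp_pos: [504.0, -236.8, 231.5]
tool_rot: [0.0, 0.991, 0.136, 0.0]
ft_force: [0.9, -1.1, 0.2]
width: 0.996
```

{"method": "drive_tool", "body": {"moves": [{"delta_pos":[0.033,-0.017,0],"dr":[0,0,0],"jaw":0.085},{"delta_pos":[0.032,-0.017,0],"dr":[0,0,0],"jaw":0.085},{"delta_pos":[0,0,0],"dr":[0,0,6.8],"jaw":0.085},{"delta_pos":[0,0,0],"dr":[0,0,6.8],"jaw":0.085},{"delta_pos":[0,0,0],"dr":[0,0,6.8],"jaw":0.085},{"delta_pos":[0,0,0],"dr":[0,0,6.8],"jaw":0.085},{"delta_pos":[0,0,0],"dr":[0,0,6.8],"jaw":0.085},{"delta_pos":[0,0,0],"dr":[0,0,6.8],"jaw":0.085},{"delta_pos":[0,0,0],"dr":[0,0,0],"jaw":0.085},{"delta_pos":[0,0,0],"dr":[0,0,0],"jaw":0.085}]}}

```text
t: 2.73
tcp_pos: [556.3, -188.1, 231.3]
tool_rot: [0.0, 0.976, -0.216, 0.0]
ft_force: [-0.1, -0.2, 0.0]
width: 0.996
```

```bash
cat >> h.py <<'E'
from scipy.spatial.transform import Rotation as R
def st(goal=None):
    s=manip.state(); q=s['tool_rot']; M=R.from_quat([*q[1:],q[0]]).as_matrix()
    print('t',round(s['t'],2),'tcp',s['tcp_pos'].round(2),'y ang',np.degrees(np.arctan2(M[1,1],M[0,1])).round(2),'z',M[:,2].round(4),'w mm',round(s['width']*85.4,2),'F tool',(M.T@s['ft_force']).round(2),'j',s['joint_positions'].round(2))
    if goal is not None: print('tool delta',(M.T@(np.array(goal)-s['tcp_pos'])).round(2))
E
python3 -c "
from h import *
st([556.3,-187.8,105])"
```

```text
t 2.73 tcp [ 556.26 -188.11  231.32] y ang -115.0 z [ 1.e-04 -1.e-04 -1.e+00] w mm 85.09 F tool [-0.02  0.27 -0.03] j [-0.35  0.34  1.54 -0.    1.27  1.66]
tool delta [-1.0000e-01 -3.1000e-01  1.2632e+02]
```

{"method": "drive_tool", "body": {"moves": [{"delta_pos":[0,0,0.025],"dr":[0,0,0.4],"jaw":0.085},{"delta_pos":[0,0,0.025],"dr":[0,0,0],"jaw":0.085},{"delta_pos":[0,0,0.025],"dr":[0,0,0],"jaw":0.085},{"delta_pos":[0,0,0.02],"dr":[0,0,0],"jaw":0.08},{"delta_pos":[0,0,0.015],"dr":[0,0,0],"jaw":0.075},{"delta_pos":[0,0,0.01],"dr":[0,0,0],"jaw":0.07},{"delta_pos":[0,0,0.004],"dr":[0,0,0],"jaw":0.065},{"delta_pos":[0,0,0.001],"dr":[0,0,0],"jaw":0.06},{"delta_pos":[0,0,0],"dr":[0,0,0],"jaw":0.058},{"delta_pos":[0,0,0],"dr":[0,0,0],"jaw":0.058},{"delta_pos":[0,0,0],"dr":[0,0,0],"jaw":0.058}]}}

```text
t: 3.65
tcp_pos: [556.9, -188.3, 107.4]
tool_rot: [0.0, 0.975, -0.221, 0.001]
ft_force: [0.0, 1.0, 0.7]
width: 0.678
```

```bash
python3 -c "
from h import *
st()
a,_=manip.camera('scene');b,_=manip.camera('top')
save('near',np.hstack([cv2.resize(a[200:350,140:290],(400,400),interpolation=2),cv2.resize(b[150:300,370:520],(400,400),interpolation=2)]));st()"
```

```text
t 3.65 tcp [ 556.9  -188.33  107.4 ] y ang -115.55 z [ 2.e-03 -8.e-04 -1.e+00] w mm 57.94 F tool [-0.42 -0.91 -0.66] j [-0.35  0.44  1.71 -0.    0.99  1.67]
t 3.75 tcp [ 556.67 -188.26  107.14] y ang -115.56 z [ 1.5e-03 -6.0e-04 -1.0e+00] w mm 57.79 F tool [ 0.1   0.96 -0.48] j [-0.35  0.44  1.71 -0.    0.99  1.67]
```

View pics/near.png

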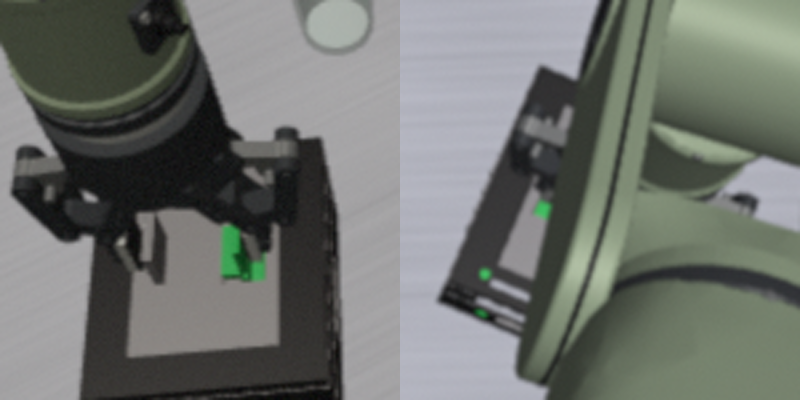

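The picture shows the lug inside the left finger at about (140,245) and the green tab inside the right finger at about (250,240), straddled with a few mm free. Next I close in small steps, checking the forces.

{"method": "drive_tool", "body": {"moves": [{"delta_pos":[0,0,0],"dr":[0,0,0],"jaw":0.056},{"delta_pos":[0,0,0],"dr":[0,0,0],"jaw":0.055},{"delta_pos":[0,0,0],"dr":[0,0,0],"jaw":0.054},{"delta_pos":[0,0,0],"dr":[0,0,0],"jaw":0.054},{"delta_pos":[0,0,0],"dr":[0,0,0],"jaw":0.054},{"delta_pos":[0,0,0],"dr":[0,0,0],"jaw":0.054}]}}

```text
t: 4.25
tcp_pos: [556.2, -188.1, 106.3]
tool_rot: [0.0, 0.975, -0.221, -0.0]
ft_force: [0.7, 0.3, 0.4]
width: 0.636
```

```bash
python3 -c "
from h import *
st()"
```

```text
t 4.25 tcp [ 556.24 -188.1   106.28] y ang -115.57 z [-0. -0. -1.] w mm 54.31 F tool [ 0.51 -0.54 -0.37] j [-0.35  0.44  1.71 -0.    0.99  1.67]
```

{"method": "drive_tool", "body": {"moves": [{"delta_pos":[0,0,0],"dr":[0,0,0],"jaw":0.053},{"delta_pos":[0,0,0],"dr":[0,0,0],"jaw":0.0525},{"delta_pos":[0,0,0],"dr":[0,0,0],"jaw":0.0525},{"delta_pos":[0,0,0],"dr":[0,0,0],"jaw":0.0525},{"delta_pos":[0,0,0],"dr":[0,0,0],"jaw":0.0525}]}}

```text
t: 4.67
tcp_pos: [556.3, -188.0, 106.4]
tool_rot: [-0.0, 0.975, -0.221, 0.0]
ft_force: [0.0, 0.5, -0.5]
width: 0.617
```

```bash
python3 -c "
from h import *
st()"
```

```text
t 4.67 tcp [ 556.35 -188.    106.36] y ang -115.57 z [ 2.e-04  1.e-04 -1.e+00] w mm 52.73 F tool [-0.18 -0.45  0.51] j [-0.35  0.44  1.71  0.    0.99  1.67]
```

{"method": "drive_tool", "body": {"moves": [{"delta_pos":[0,0,0],"dr":[0,0,0],"jaw":0.052},{"delta_pos":[0,0,-0.0001],"dr":[0,0,0],"jaw":0.0515},{"delta_pos":[0,0,0],"dr":[0,0,0],"jaw":0.0515},{"delta_pos":[0,0,0],"dr":[0,0,0],"jaw":0.0515},{"delta_pos":[0,0,0],"dr":[0,0,0],"jaw":0.0515}]}}

```text
t: 5.08
tcp_pos: [556.3, -188.1, 106.4]
tool_rot: [0.0, 0.975, -0.221, 0.0]
ft_force: [0.8, 1.0, 0.4]
width: 0.603
```

```bash
python3 -c "
from h import *
st()"
```

```text
t 5.08 tcp [ 556.33 -188.14  106.44] y ang -115.57 z [ 2.e-04 -1.e-04 -1.e+00] w mm 51.53 F tool [ 0.31 -1.21 -0.45] j [-0.35  0.44  1.71 -0.    0.99  1.67]
```

{"method": "drive_tool", "body": {"moves": [{"delta_pos":[0,0,-0.0001],"dr":[0,0,0],"jaw":0.051},{"delta_pos":[0,0,-0.0001],"dr":[0,0,0],"jaw":0.0505},{"delta_pos":[0,0,0],"dr":[0,0,0],"jaw":0.0505},{"delta_pos":[0,0,0],"dr":[0,0,0],"jaw":0.0505},{"delta_pos":[0,0,0],"dr":[0,0,0],"jaw":0.0505}]}}

```text
t: 5.5
tcp_pos: [556.2, -188.4, 106.7]
tool_rot: [0.0, 0.975, -0.221, 0.0]
ft_force: [-1.6, -0.8, 0.9]
width: 0.592
```

```bash
python3 -c "
from h import *
st()"
```

```text
t 5.5 tcp [ 556.17 -188.39  106.67] y ang -115.56 z [-1.e-04 -6.e-04 -1.e+00] w mm 50.58 F tool [-1.11  1.45 -0.86] j [-0.35  0.44  1.71 -0.    0.99  1.67]
```

{"method": "drive_tool", "body": {"moves": [{"delta_pos":[0,0,0],"dr":[0,0,0],"jaw":0.0505}]}}

```text
t: 5.58
tcp_pos: [556.2, -188.3, 106.6]
tool_rot: [0.0, 0.975, -0.221, 0.0]
ft_force: [-0.2, -1.4, -0.6]
width: 0.593
```

{"method": "drive_tool", "body": {"moves": [{"delta_pos":[0,0,0],"dr":[0,0,0],"jaw":0.0505}]}}

```text
t: 5.67
tcp_pos: [556.2, -188.3, 106.6]
tool_rot: [0.0, 0.975, -0.221, 0.0]
ft_force: [-0.5, -0.5, 1.2]
width: 0.591
```

{"method": "drive_tool", "body": {"moves": [{"delta_pos":[0,0,0],"dr":[0,0,0],"jaw":0.0505}]}}

```text
t: 5.75
tcp_pos: [556.2, -188.2, 106.7]
tool_rot: [0.0, 0.975, -0.221, 0.0]
ft_force: [-1.1, -1.4, 2.0]
width: 0.59
```

{"method": "drive_tool", "body": {"moves": [{"delta_pos":[0,0,0],"dr":[0,0,0],"jaw":0.0505}]}}

```text
t: 5.83
tcp_pos: [556.2, -188.2, 106.6]
tool_rot: [0.0, 0.975, -0.221, 0.0]
ft_force: [0.2, -1.2, 0.8]
width: 0.589
```

{"method": "drive_tool", "body": {"moves": [{"delta_pos":[0,0.0005,-0.0001],"dr":[0,0,0],"jaw":0.05},{"delta_pos":[0,0.0002,-0.0001],"dr":[0,0,0],"jaw":0.0495},{"delta_pos":[0,0,0],"dr":[0,0,0],"jaw":0.0495},{"delta_pos":[0,0,0],"dr":[0,0,0],"jaw":0.0495}]}}

```text
t: 6.17
tcp_pos: [556.1, -188.5, 106.8]
tool_rot: [-0.0, 0.975, -0.221, 0.0]
ft_force: [-0.5, 0.7, 1.1]
width: 0.578
```

{"method": "drive_tool", "body": {"moves": [{"delta_pos":[0,0,0],"dr":[0,0,0],"jaw":0.0495}]}}

```text
t: 6.25
tcp_pos: [556.1, -188.5, 106.8]
tool_rot: [-0.0, 0.975, -0.221, 0.0]
ft_force: [0.9, 0.3, 0.9]
width: 0.582
```

{"method": "drive_tool", "body": {"moves": [{"delta_pos":[0,0,0],"dr":[0,0,0],"jaw":0.0495}]}}

```text
t: 6.33
tcp_pos: [556.1, -188.5, 106.8]
tool_rot: [-0.0, 0.975, -0.221, 0.0]
ft_force: [1.1, 0.0, 1.5]
width: 0.581
```

{"method": "drive_tool", "body": {"moves": [{"delta_pos":[0,0,0],"dr":[0,0,0],"jaw":0.0495}]}}

```text
t: 6.42
tcp_pos: [556.1, -188.5, 106.8]
tool_rot: [-0.0, 0.975, -0.221, 0.0]
ft_force: [0.5, 2.7, 2.1]
width: 0.582
```

{"method": "drive_tool", "body": {"moves": [{"delta_pos":[0,0,0],"dr":[0,0,0],"jaw":0.0495}]}}

```text
t: 6.5
tcp_pos: [556.1, -188.5, 106.8]
tool_rot: [-0.0, 0.975, -0.221, 0.0]
ft_force: [1.7, 1.0, 1.5]
width: 0.576
```

{"method": "drive_tool", "body": {"moves": [{"delta_pos":[0,0.0001,-0.0003],"dr":[0,0,0],"jaw":0.049},{"delta_pos":[0,0.0001,-0.0001],"dr":[0,0,0],"jaw":0.0485},{"delta_pos":[0,0,0],"dr":[0,0,0],"jaw":0.0485},{"delta_pos":[0,0,0],"dr":[0,0,0],"jaw":0.0485}]}}

```text
t: 6.83
tcp_pos: [555.8, -189.0, 107.1]
tool_rot: [0.0, 0.975, -0.221, -0.0]
ft_force: [1.0, 0.1, -0.3]
width: 0.57
```

{"method": "drive_tool", "body": {"moves": [{"delta_pos":[0,0,0],"dr":[0,0,0],"jaw":0.0485}]}}

```text
t: 6.92
tcp_pos: [555.8, -189.0, 107.1]
tool_rot: [0.0, 0.975, -0.221, -0.0]
ft_force: [0.2, 0.1, -0.4]
width: 0.57
```

{"method": "drive_tool", "body": {"moves": [{"delta_pos":[0,0,0],"dr":[0,0,0],"jaw":0.0485}]}}

```text
t: 7.0
tcp_pos: [555.8, -189.0, 107.1]
tool_rot: [0.0, 0.975, -0.221, -0.0]
ft_force: [0.0, 0.6, 0.4]
width: 0.575
```

{"method": "drive_tool", "body": {"moves": [{"delta_pos":[0,0,0],"dr":[0,0,0],"jaw":0.0485}]}}

```text
t: 7.08
tcp_pos: [555.8, -189.0, 107.1]
tool_rot: [0.0, 0.975, -0.221, -0.0]
ft_force: [0.3, 0.8, -0.8]
width: 0.574
```

{"method": "drive_tool", "body": {"moves": [{"delta_pos":[0,0,0],"dr":[0,0,0],"jaw":0.0485}]}}

```text
t: 7.17
tcp_pos: [555.8, -189.0, 107.1]
tool_rot: [0.0, 0.975, -0.221, -0.0]
ft_force: [-0.4, 1.1, -0.2]
width: 0.569
```

{"method": "drive_tool", "body": {"moves": [{"delta_pos":[0,0.0002,-0.0001],"dr":[0,0,0],"jaw":0.048},{"delta_pos":[0,0.0002,-0.0001],"dr":[0,0,0],"jaw":0.0475},{"delta_pos":[0,0,0],"dr":[0,0,0],"jaw":0.0475},{"delta_pos":[0,0,0],"dr":[0,0,0],"jaw":0.0475}]}}

```text
t: 7.5
tcp_pos: [555.6, -189.3, 107.4]
tool_rot: [0.0, 0.975, -0.221, -0.0]
ft_force: [0.3, -0.0, -0.1]
width: 0.556
```

{"method": "drive_tool", "body": {"moves": [{"delta_pos":[0,0,0],"dr":[0,0,0],"jaw":0.0475}]}}

```text
t: 7.58
tcp_pos: [555.6, -189.3, 107.4]
tool_rot: [0.0, 0.975, -0.221, -0.0]
ft_force: [1.1, -0.1, -0.3]
width: 0.561
```

{"method": "drive_tool", "body": {"moves": [{"delta_pos":[0,0,0],"dr":[0,0,0],"jaw":0.0475}]}}

```text
t: 7.67
tcp_pos: [555.6, -189.3, 107.4]
tool_rot: [0.0, 0.975, -0.221, -0.0]
ft_force: [-0.0, 0.0, 0.3]
width: 0.559
```

{"method": "drive_tool", "body": {"moves": [{"delta_pos":[0,0,0],"dr":[0,0,0],"jaw":0.0475}]}}

```text
t: 7.75
tcp_pos: [555.6, -189.3, 107.4]
tool_rot: [0.0, 0.975, -0.221, -0.0]
ft_force: [0.7, -0.5, -0.3]
width: 0.558
```

{"method": "drive_tool", "body": {"moves": [{"delta_pos":[0,0,0],"dr":[0,0,0],"jaw":0.0475}]}}

```text
t: 7.83
tcp_pos: [555.6, -189.3, 107.4]
tool_rot: [0.0, 0.975, -0.221, -0.0]
ft_force: [-0.1, -0.9, 0.9]
width: 0.56
```

{"method": "drive_tool", "body": {"moves": [{"delta_pos":[0,0,-0.0002],"dr":[0,0,0],"jaw":0.0475},{"delta_pos":[0,0,-0.0002],"dr":[0,0,0],"jaw":0.0475},{"delta_pos":[0,0,-0.0002],"dr":[0,0,0],"jaw":0.0475}]}}

```text
t: 8.08
tcp_pos: [555.5, -189.3, 107.8]
tool_rot: [0.0, 0.975, -0.221, -0.0]
ft_force: [0.6, 0.1, -0.1]
width: 0.558
```

{"method": "drive_tool", "body": {"moves": [{"delta_pos":[0,0,0],"dr":[0,0,0],"jaw":0.0475}]}}

```text
t: 8.17
tcp_pos: [555.5, -189.3, 107.8]
tool_rot: [0.0, 0.975, -0.221, -0.0]
ft_force: [-0.3, -0.5, -1.4]
width: 0.558
```

{"method": "drive_tool", "body": {"moves": [{"delta_pos":[0,0,0],"dr":[0,0,0],"jaw":0.0475}]}}

```text
t: 8.25
tcp_pos: [555.6, -189.3, 107.9]
tool_rot: [0.0, 0.975, -0.221, -0.0]
ft_force: [0.7, 0.8, -1.9]
width: 0.559
```

{"method": "drive_tool", "body": {"moves": [{"delta_pos":[0,0,0],"dr":[0,0,0],"jaw":0.0475}]}}

```text
t: 8.33
tcp_pos: [555.6, -189.3, 108.0]
tool_rot: [0.0, 0.975, -0.221, -0.0]
ft_force: [0.3, -0.6, -1.9]
width: 0.557
```

{"method": "drive_tool", "body": {"moves": [{"delta_pos":[0,0,-0.0003],"dr":[0,0,0],"jaw":0.0475},{"delta_pos":[0,0,-0.0003],"dr":[0,0,0],"jaw":0.0475},{"delta_pos":[0,0,0],"dr":[0,0,0],"jaw":0.0475}]}}

```text
t: 8.58
tcp_pos: [555.7, -189.3, 108.7]
tool_rot: [0.0, 0.975, -0.221, 0.0]
ft_force: [0.6, -0.3, -0.9]
width: 0.558
```

{"method": "drive_tool", "body": {"moves": [{"delta_pos":[0,0,0],"dr":[0,0,0],"jaw":0.0475}]}}

```text
t: 8.67
tcp_pos: [555.7, -189.3, 108.7]
tool_rot: [0.0, 0.975, -0.221, 0.0]
ft_force: [0.8, 0.0, -0.9]
width: 0.561
```

{"method": "drive_tool", "body": {"moves": [{"delta_pos":[0,0,0],"dr":[0,0,0],"jaw":0.0475}]}}

```text
t: 8.75
tcp_pos: [555.7, -189.3, 108.6]
tool_rot: [0.0, 0.975, -0.221, 0.0]
ft_force: [0.0, 0.3, -0.6]
width: 0.558
```

{"method": "drive_tool", "body": {"moves": [{"delta_pos":[0,0,-0.0004],"dr":[0,0,0],"jaw":0.0475},{"delta_pos":[0,0,-0.0004],"dr":[0,0,0],"jaw":0.0475},{"delta_pos":[0,0,0],"dr":[0,0,0],"jaw":0.0475}]}}

```text
t: 9.0
tcp_pos: [555.8, -189.3, 109.5]
tool_rot: [0.0, 0.975, -0.221, 0.0]
ft_force: [-0.2, -1.1, -1.4]
width: 0.557
```

{"method": "drive_tool", "body": {"moves": [{"delta_pos":[0,0,0],"dr":[0,0,0],"jaw":0.0475}]}}

```text
t: 9.08
tcp_pos: [555.7, -189.3, 109.5]
tool_rot: [0.0, 0.975, -0.221, 0.0]
ft_force: [-0.2, -0.1, -0.3]
width: 0.559
```

{"method": "drive_tool", "body": {"moves": [{"delta_pos":[0,0,0],"dr":[0,0,0],"jaw":0.0475}]}}

```text
t: 9.17
tcp_pos: [555.7, -189.3, 109.4]
tool_rot: [0.0, 0.975, -0.221, 0.0]
ft_force: [0.1, 0.2, -1.8]
width: 0.557
```

{"method": "drive_tool", "body": {"moves": [{"delta_pos":[0,0,0],"dr":[0,0,0],"jaw":0.0475}]}}

```text
t: 9.25
tcp_pos: [555.7, -189.3, 109.4]
tool_rot: [0.0, 0.975, -0.221, 0.0]
ft_force: [-0.6, -0.4, -0.3]
width: 0.559
```

{"method": "drive_tool", "body": {"moves": [{"delta_pos":[0,0,0],"dr":[0,0,0],"jaw":0.0475}]}}

```text
t: 9.33
tcp_pos: [555.7, -189.3, 109.4]
tool_rot: [0.0, 0.975, -0.221, 0.0]
ft_force: [-0.2, 0.6, -1.9]
width: 0.555
```

```bash
python3 -c "
from h import *
st(); a,d=manip.camera('scene');w=cloud('scene',d)
m=(abs(w[...,0]-557)<70)&(abs(w[...,1]+186)<70)&(w[...,2]<115)&(w[...,2]>90)
hsv=cv2.cvtColor(a,cv2.COLOR_RGB2HSV)
g=m&(hsv[...,2]>95)&(hsv[...,1]<50)
d0=np.load('d_scene.npy');w0=cloud('scene',d0)
q=g&(abs(w0[...,2]-105)<2)
print(q.sum(),np.median(w[q][:,2]),np.median(w0[q][:,2]),np.nanmedian((d-d0)[q]))
k=m&(a.max(-1)<60)&(abs(w0[...,2]-101)<2);print(k.sum(),np.nanmedian((d-d0)[k]))
"
```

```text
t 9.33 tcp [ 555.69 -189.26  109.4 ] y ang -115.57 z [ 0.e+00 -1.e-04 -1.e+00] w mm 47.4 F tool [-0.41 -0.42  1.95] j [-0.35  0.44  1.71 -0.    0.99  1.67]
1837 106.50831614395258 104.49230632723959 -2.0825195
1947 0.18023682
```

The plate has risen 2 mm with the hand while the printer's top hasn't moved, and the hand feels only about the cover's weight. So it is unhooked, and I lift straight on.

{"method": "drive_tool", "body": {"moves": [{"delta_pos":[0,0,-0.001],"dr":[0,0,0],"jaw":0.0475},{"delta_pos":[0,0,-0.001],"dr":[0,0,0],"jaw":0.0475},{"delta_pos":[0,0,-0.001],"dr":[0,0,0],"jaw":0.0475},{"delta_pos":[0,0,-0.001],"dr":[0,0,0],"jaw":0.0475},{"delta_pos":[0,0,-0.001],"dr":[0,0,0],"jaw":0.0475},{"delta_pos":[0,0,-0.001],"dr":[0,0,0],"jaw":0.0475}]}}

```text
t: 9.88
tcp_pos: [555.7, -189.3, 115.6]
tool_rot: [0.0, 0.975, -0.221, 0.0]
ft_force: [-1.0, -1.3, 0.0]
width: 0.559
```

{"method": "drive_tool", "body": {"moves": [{"delta_pos":[0,0,-0.0015],"dr":[0,0,0],"jaw":0.0475},{"delta_pos":[0,0,-0.0015],"dr":[0,0,0],"jaw":0.0475},{"delta_pos":[0,0,-0.0015],"dr":[0,0,0],"jaw":0.0475},{"delta_pos":[0,0,-0.0015],"dr":[0,0,0],"jaw":0.0475},{"delta_pos":[0,0,-0.0015],"dr":[0,0,0],"jaw":0.0475},{"delta_pos":[0,0,-0.0015],"dr":[0,0,0],"jaw":0.0475},{"delta_pos":[0,0,-0.0015],"dr":[0,0,0],"jaw":0.0475},{"delta_pos":[0,0,-0.0015],"dr":[0,0,0],"jaw":0.0475}]}}

```text
t: 10.55
tcp_pos: [555.7, -189.3, 127.6]
tool_rot: [0.0, 0.975, -0.221, 0.0]
ft_force: [0.9, -0.0, -1.6]
width: 0.557
```

{"method": "drive_tool", "body": {"moves": [{"delta_pos":[0,0,-0.003],"dr":[0,0,0],"jaw":0.0475},{"delta_pos":[0,0,-0.005],"dr":[0,0,0],"jaw":0.0475},{"delta_pos":[0,0,-0.007],"dr":[0,0,0],"jaw":0.0475},{"delta_pos":[0,0,-0.008],"dr":[0,0,0],"jaw":0.0475},{"delta_pos":[0,0,-0.008],"dr":[0,0,0],"jaw":0.0475},{"delta_pos":[0,0,-0.008],"dr":[0,0,0],"jaw":0.0475},{"delta_pos":[0,0,-0.008],"dr":[0,0,0],"jaw":0.0475},{"delta_pos":[0,0,-0.006],"dr":[0,0,0],"jaw":0.0475},{"delta_pos":[0,0,-0.004],"dr":[0,0,0],"jaw":0.0475},{"delta_pos":[0,0,-0.002],"dr":[0,0,0],"jaw":0.0475},{"delta_pos":[0,0,0],"dr":[0,0,0],"jaw":0.0475},{"delta_pos":[0,0,0],"dr":[0,0,0],"jaw":0.0475}]}}

```text
t: 11.55
tcp_pos: [555.5, -189.2, 186.2]
tool_rot: [0.0, 0.975, -0.221, -0.0]
ft_force: [0.2, -0.9, -2.0]
width: 0.557
```

```bash
python3 -c "
from h import *
st([567,200,230])
a,d=manip.camera('scene')
save('lift',cv2.resize(a[150:375,100:400],(800,600)))"
```

```text
t 11.55 tcp [ 555.54 -189.2   186.18] y ang -115.57 z [-5.e-04  1.e-04 -1.e+00] w mm 47.53 F tool [0.6  0.74 2.05] j [-0.35  0.37  1.61 -0.    1.17  1.67]
tool delta [-157.65 -356.03  -43.79]
```

View pics/lift.png

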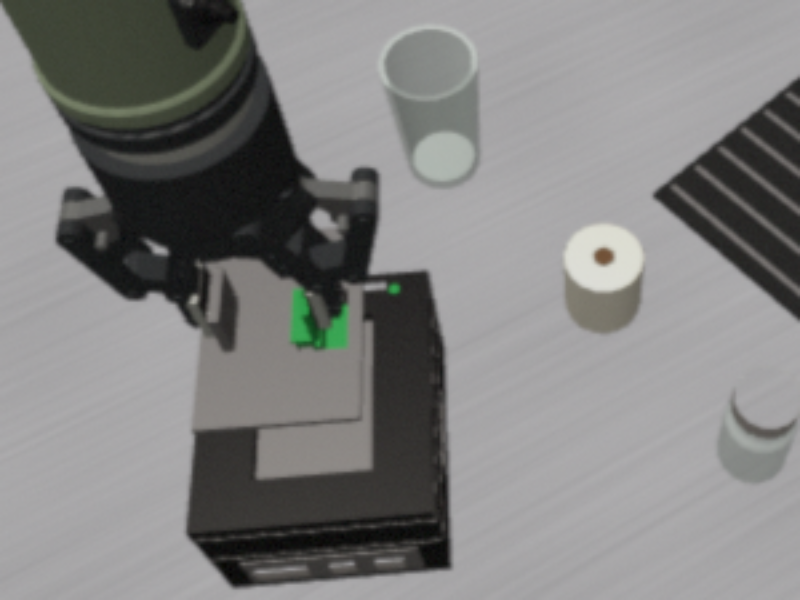

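The picture shows the cover level in the hand and clear above the open printer. Next I carry it over the roll to the mat.

{"method": "drive_tool", "body": {"moves": [{"delta_pos":[-0.002,-0.0046,0],"dr":[0,0,0],"jaw":0.0475},{"delta_pos":[-0.004,-0.0091,0],"dr":[0,0,0],"jaw":0.0475},{"delta_pos":[-0.006,-0.0136,0],"dr":[0,0,0],"jaw":0.0475},{"delta_pos":[-0.008,-0.0182,0],"dr":[0,0,0],"jaw":0.0475},{"delta_pos":[-0.008,-0.0182,0],"dr":[0,0,0],"jaw":0.0475},{"delta_pos":[-0.008,-0.0182,0],"dr":[0,0,0],"jaw":0.0475},{"delta_pos":[-0.008,-0.0182,0],"dr":[0,0,0],"jaw":0.0475},{"delta_pos":[-0.008,-0.0182,0],"dr":[0,0,0],"jaw":0.0475},{"delta_pos":[-0.008,-0.0182,0],"dr":[0,0,0],"jaw":0.0475},{"delta_pos":[-0.008,-0.0182,0],"dr":[0,0,0],"jaw":0.0475},{"delta_pos":[-0.008,-0.0182,0],"dr":[0,0,0],"jaw":0.0475},{"delta_pos":[-0.008,-0.0182,0],"dr":[0,0,0],"jaw":0.0475}]}}

```text
t: 12.6
tcp_pos: [561.8, 21.8, 186.4]
tool_rot: [-0.0, 0.975, -0.221, -0.0]
ft_force: [0.5, -0.7, -1.5]
width: 0.559
```

{"method": "drive_tool", "body": {"moves": [{"delta_pos":[-0.008,-0.0182,0],"dr":[0,0,0],"jaw":0.0475},{"delta_pos":[-0.008,-0.0182,0],"dr":[0,0,0],"jaw":0.0475},{"delta_pos":[-0.008,-0.0182,0],"dr":[0,0,0],"jaw":0.0475},{"delta_pos":[-0.008,-0.0182,0],"dr":[0,0,0],"jaw":0.0475},{"delta_pos":[-0.008,-0.0182,0],"dr":[0,0,0],"jaw":0.0475},{"delta_pos":[-0.008,-0.0182,0],"dr":[0,0,0],"jaw":0.0475},{"delta_pos":[-0.008,-0.0182,0],"dr":[0,0,0],"jaw":0.0475},{"delta_pos":[-0.006,-0.0136,0],"dr":[0,0,0],"jaw":0.0475},{"delta_pos":[-0.004,-0.0091,0],"dr":[0,0,0],"jaw":0.0475},{"delta_pos":[-0.003,-0.007,0],"dr":[0,0,0],"jaw":0.0475},{"delta_pos":[-0.002,-0.005,0],"dr":[0,0,0],"jaw":0.0475},{"delta_pos":[0,0,0],"dr":[0,0,0],"jaw":0.0475}]}}

```text
t: 13.6
tcp_pos: [568.3, 196.9, 186.3]
tool_rot: [0.0, 0.975, -0.221, -0.0]
ft_force: [0.9, -0.2, -1.4]
width: 0.56
```

{"method": "drive_tool", "body": {"moves": [{"delta_pos":[0,0,0],"dr":[0,0,-1.5],"jaw":0.0475},{"delta_pos":[0,0,0],"dr":[0,0,-3],"jaw":0.0475},{"delta_pos":[0,0,0],"dr":[0,0,-4.5],"jaw":0.0475},{"delta_pos":[0,0,0],"dr":[0,0,-4.5],"jaw":0.0475},{"delta_pos":[0,0,0],"dr":[0,0,-4.5],"jaw":0.0475},{"delta_pos":[0,0,0],"dr":[0,0,-4.5],"jaw":0.0475},{"delta_pos":[0,0,0],"dr":[0,0,-4.5],"jaw":0.0475},{"delta_pos":[0,0,0],"dr":[0,0,-4.5],"jaw":0.0475},{"delta_pos":[0,0,0],"dr":[0,0,-4],"jaw":0.0475},{"delta_pos":[0,0,0],"dr":[0,0,-2],"jaw":0.0475},{"delta_pos":[0,0,0],"dr":[0,0,-1],"jaw":0.0475},{"delta_pos":[0,0,0],"dr":[0,0,0],"jaw":0.0475}]}}

```text
t: 14.6
tcp_pos: [568.4, 195.5, 186.4]
tool_rot: [0.0, 0.994, 0.112, -0.0]
ft_force: [0.1, -0.7, -1.6]
width: 0.559
```

```bash
python3 -c "
from h import *
st([567.8,196.2,80])
a,d=manip.camera('scene');w=cloud('scene',d);st()
hsv=cv2.cvtColor(a,cv2.COLOR_RGB2HSV)
m=(abs(w[...,0]-567)<90)&(abs(w[...,1]-200)<90)&(abs(w[...,2]-185)<8)&(hsv[...,2]>90)
print(m.sum(),np.median(w[m],0),cv2.minAreaRect(w[m][:,:2].astype(np.float32)))
save('mat',cv2.resize(a[100:325,250:550],(800,600)))"
```

```text
t 14.6 tcp [568.37 195.46 186.42] y ang -77.13 z [-0.e+00 -4.e-04 -1.e+00] w mm 47.7 F tool [-0.08  0.67  1.6 ] j [ 0.31  0.39  1.57 -0.    1.18  1.66]
tool delta [ -0.38  -0.89 106.42]
t 14.65 tcp [568.34 195.6  186.4 ] y ang -77.15 z [-1.e-04 -3.e-04 -1.e+00] w mm 47.27 F tool [-0.67 -0.96  1.73] j [ 0.31  0.39  1.57 -0.    1.18  1.66]
1758 [590.74075433 193.26410357 183.33813514] ((568.108154296875, 199.3810272216797), (111.54158020019531, 83.1073989868164), 11.880608558654785)
```

View pics/mat.png

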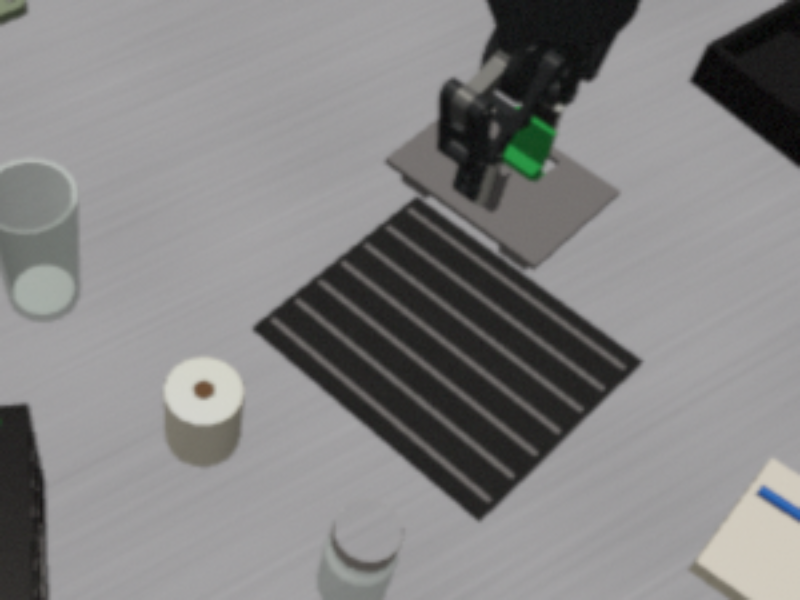

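The cover hangs level over the mat and measures within about 1 mm of its centre. Next I lower it.

{"method": "drive_tool", "body": {"moves": [{"delta_pos":[0,-0.001,0.002],"dr":[0,0,0],"jaw":0.0475},{"delta_pos":[0,0,0.006],"dr":[0,0,0],"jaw":0.0475},{"delta_pos":[0,0,0.012],"dr":[0,0,0],"jaw":0.0475},{"delta_pos":[0,0,0.018],"dr":[0,0,0],"jaw":0.0475},{"delta_pos":[0,0,0.02],"dr":[0,0,0],"jaw":0.0475},{"delta_pos":[0,0,0.02],"dr":[0,0,0],"jaw":0.0475},{"delta_pos":[0,0,0.02],"dr":[0,0,0],"jaw":0.0475},{"delta_pos":[0,0,0.02],"dr":[0,0,0],"jaw":0.0475},{"delta_pos":[0,0,0.016],"dr":[0,0,0],"jaw":0.0475},{"delta_pos":[0,0,0.01],"dr":[0,0,0],"jaw":0.0475},{"delta_pos":[0,0,0.005],"dr":[0,0,0],"jaw":0.0475},{"delta_pos":[0,0,0.003],"dr":[0,0,0],"jaw":0.0475}]}}

```text
t: 15.65
tcp_pos: [567.9, 197.2, 33.7]
tool_rot: [0.0, 0.994, 0.113, -0.0]
ft_force: [-0.1, 0.1, -1.5]
width: 0.557
```

{"method": "drive_tool", "body": {"moves": [{"delta_pos":[0,0,0.001],"dr":[0,0,0],"jaw":0.0475},{"delta_pos":[0,0,0.001],"dr":[0,0,0],"jaw":0.0475},{"delta_pos":[0,0,0.001],"dr":[0,0,0],"jaw":0.0475},{"delta_pos":[0,0,0.001],"dr":[0,0,0],"jaw":0.0475},{"delta_pos":[0,0,0],"dr":[0,0,0],"jaw":0.0475},{"delta_pos":[0,0,0],"dr":[0,0,0],"jaw":0.0475},{"delta_pos":[0,0,0],"dr":[0,0,0],"jaw":0.0475}]}}

```text
t: 16.23
tcp_pos: [568.2, 197.2, 30.6]
tool_rot: [0.0, 0.994, 0.113, 0.0]
ft_force: [0.6, -0.0, -1.5]
width: 0.56
```

{"method": "drive_tool", "body": {"moves": [{"delta_pos":[0,0,0.0005],"dr":[0,0,0],"jaw":0.0475},{"delta_pos":[0,0,0.0005],"dr":[0,0,0],"jaw":0.0475},{"delta_pos":[0,0,0],"dr":[0,0,0],"jaw":0.0475},{"delta_pos":[0,0,0],"dr":[0,0,0],"jaw":0.0475}]}}

```text
t: 16.57
tcp_pos: [568.1, 197.2, 29.3]
tool_rot: [0.0, 0.994, 0.113, -0.0]
ft_force: [0.3, 0.6, -1.3]
width: 0.558
```

```bash
python3 -c "
from h import *
st()"
```

```text
t 16.57 tcp [568.06 197.16  29.31] y ang -77.07 z [-1.e-04 -1.e-04 -1.e+00] w mm 47.67 F tool [ 0.43 -0.53  1.25] j [ 0.31  0.55  1.76 -0.    0.84  1.66]
```

{"method": "drive_tool", "body": {"moves": [{"delta_pos":[0,0,0.0003],"dr":[0,0,0],"jaw":0.0475},{"delta_pos":[0,0,0.0003],"dr":[0,0,0],"jaw":0.0475},{"delta_pos":[0,0,0.0003],"dr":[0,0,0],"jaw":0.0475},{"delta_pos":[0,0,0],"dr":[0,0,0],"jaw":0.0475},{"delta_pos":[0,0,0],"dr":[0,0,0],"jaw":0.0475}]}}

```text
t: 16.98
tcp_pos: [568.1, 197.2, 28.4]
tool_rot: [0.0, 0.994, 0.113, -0.0]
ft_force: [-0.4, 0.5, -1.6]
width: 0.564
```

{"method": "drive_tool", "body": {"moves": [{"delta_pos":[0,0,0.0003],"dr":[0,0,0],"jaw":0.0475},{"delta_pos":[0,0,0],"dr":[0,0,0],"jaw":0.0475},{"delta_pos":[0,0,0],"dr":[0,0,0],"jaw":0.0475}]}}

```text
t: 17.23
tcp_pos: [568.1, 197.2, 28.2]
tool_rot: [0.0, 0.994, 0.113, -0.0]
ft_force: [-1.2, -0.5, -1.7]
width: 0.556
```

{"method": "drive_tool", "body": {"moves": [{"delta_pos":[0,0,0.0003],"dr":[0,0,0],"jaw":0.0475},{"delta_pos":[0,0,0],"dr":[0,0,0],"jaw":0.0475},{"delta_pos":[0,0,0],"dr":[0,0,0],"jaw":0.0475}]}}

```text
t: 17.48
tcp_pos: [568.1, 197.2, 27.9]
tool_rot: [0.0, 0.994, 0.113, -0.0]
ft_force: [-0.4, -0.7, -0.8]
width: 0.557
```

{"method": "drive_tool", "body": {"moves": [{"delta_pos":[0,0,0.0003],"dr":[0,0,0],"jaw":0.0475},{"delta_pos":[0,0,0],"dr":[0,0,0],"jaw":0.0475},{"delta_pos":[0,0,0],"dr":[0,0,0],"jaw":0.0475}]}}

```text
t: 17.73
tcp_pos: [568.1, 197.2, 27.6]
tool_rot: [0.0, 0.994, 0.113, 0.0]
ft_force: [0.5, -0.6, -1.3]
width: 0.559
```

{"method": "drive_tool", "body": {"moves": [{"delta_pos":[0,0,0.0003],"dr":[0,0,0],"jaw":0.0475},{"delta_pos":[0,0,0],"dr":[0,0,0],"jaw":0.0475},{"delta_pos":[0,0,0],"dr":[0,0,0],"jaw":0.0475}]}}

```text
t: 17.98
tcp_pos: [568.1, 197.2, 27.4]
tool_rot: [0.0, 0.994, 0.113, 0.0]
ft_force: [-0.4, -1.0, -0.1]
width: 0.559
```

{"method": "drive_tool", "body": {"moves": [{"delta_pos":[0,0,0.0002],"dr":[0,0,0],"jaw":0.0475},{"delta_pos":[0,0,0],"dr":[0,0,0],"jaw":0.0475},{"delta_pos":[0,0,0],"dr":[0,0,0],"jaw":0.0475}]}}

```text
t: 18.23
tcp_pos: [568.2, 197.1, 27.3]
tool_rot: [0.0, 0.994, 0.113, 0.0]
ft_force: [-0.7, -0.8, 2.0]
width: 0.559
```

{"method": "drive_tool", "body": {"moves": [{"delta_pos":[0,0,0],"dr":[0,0,0],"jaw":0.0475},{"delta_pos":[0,0,0],"dr":[0,0,0],"jaw":0.0475}]}}

```text
t: 18.4
tcp_pos: [568.2, 197.1, 27.3]
tool_rot: [0.0, 0.994, 0.113, 0.0]
ft_force: [-1.5, -0.5, 2.2]
width: 0.558
```

It has touched down, with the vertical force reversing to about +2 N at TCP z 27.3. Next I release it.

{"method": "drive_tool", "body": {"moves": [{"delta_pos":[0,-0.0002,0.0001],"dr":[0,0,0],"jaw":0.0485},{"delta_pos":[0,-0.0005,0.0001],"dr":[0,0,0],"jaw":0.0495},{"delta_pos":[0,-0.0005,0.0001],"dr":[0,0,0],"jaw":0.0505},{"delta_pos":[0,-0.0005,0],"dr":[0,0,0],"jaw":0.052},{"delta_pos":[0,0,0],"dr":[0,0,0],"jaw":0.054},{"delta_pos":[0,0,0],"dr":[0,0,0],"jaw":0.06},{"delta_pos":[0,0,0],"dr":[0,0,0],"jaw":0.068},{"delta_pos":[0,0,0],"dr":[0,0,0],"jaw":0.075},{"delta_pos":[0,0,0],"dr":[0,0,0],"jaw":0.075},{"delta_pos":[0,0,0],"dr":[0,0,0],"jaw":0.075}]}}

```text
t: 19.23
tcp_pos: [567.7, 198.9, 26.8]
tool_rot: [0.0, 0.994, 0.113, 0.0]
ft_force: [-0.5, 0.0, -0.5]
width: 0.88
```

{"method": "drive_tool", "body": {"moves": [{"delta_pos":[0,0,-0.003],"dr":[0,0,0],"jaw":0.075},{"delta_pos":[0,0,-0.008],"dr":[0,0,0],"jaw":0.075},{"delta_pos":[0,0,-0.015],"dr":[0,0,0],"jaw":0.075},{"delta_pos":[0,0,-0.02],"dr":[0,0,0],"jaw":0.075},{"delta_pos":[0,0,-0.03],"dr":[0,0,0],"jaw":0.075},{"delta_pos":[0,0,-0.03],"dr":[0,0,0],"jaw":0.075},{"delta_pos":[0,0,-0.03],"dr":[0,0,0],"jaw":0.075},{"delta_pos":[0,0,-0.03],"dr":[0,0,0],"jaw":0.075},{"delta_pos":[0,0,-0.02],"dr":[0,0,0],"jaw":0.075},{"delta_pos":[0,0,-0.01],"dr":[0,0,0],"jaw":0.075},{"delta_pos":[0,0,0],"dr":[0,0,0],"jaw":0.075}]}}

```text
t: 20.15
tcp_pos: [568.8, 199.2, 226.0]
tool_rot: [-0.001, 0.994, 0.113, 0.003]
ft_force: [0.3, 0.6, 0.1]
width: 0.879
```

```bash
python3 -c "
from h import *
a,d=manip.camera('scene');w=cloud('scene',d);st()
hsv=cv2.cvtColor(a,cv2.COLOR_RGB2HSV)
m=(abs(w[...,0]-567)<90)&(abs(w[...,1]-200)<90)&(abs(w[...,2]-24.5)<4)
print(m.sum(),np.median(w[m],0),cv2.minAreaRect(w[m][:,:2].astype(np.float32)))
q=w[m];A=np.c_[q[:,:2]-[568,200],np.ones(len(q))];print('plane',np.linalg.lstsq(A,q[:,2],rcond=None)[0])
m=(abs(w[...,0]-567)<60)&(abs(w[...,1]-200)<60)&(w[...,2]>45)&(w[...,2]<62);print('paddles',cv2.minAreaRect(w[m][:,:2].astype(np.float32)))
d0=np.load('d_scene.npy')
for n in('tumbler_mid','shaker_mid','roll_mid'): print(n,[(round(r['conf'],2),r['bbox']) for r in manip.look_for(n,'scene')[:1]])
save('end',cv2.resize(a[100:400],(800,375)))"
```

```text
t 20.2 tcp [567.85 198.9  223.66] y ang -77.07 z [ 1.8e-03  5.0e-04 -1.0e+00] w mm 75.13 F tool [-0.34  0.1   0.67] j [ 0.32  0.37  1.51 -0.    1.26  1.66]
1751 [579.24142326 198.2875839   24.09962494] ((567.3413696289062, 200.51429748535156), (111.254150390625, 82.39749908447266), 12.898256301879883)
plane [-9.74446667e-04  6.91034209e-04  2.41052186e+01]
paddles ((568.1290893554688, 197.91184997558594), (30.609704971313477, 52.9605827331543), 13.178536415100098)
tumbler_mid [(0.64, [240.7, 160.8, 38.5, 63.0])]
shaker_mid [(0.7, [368.1, 288.6, 31.6, 45.1])]
roll_mid [(0.82, [312.0, 236.1, 27.9, 39.7])]
```

View pics/end.png

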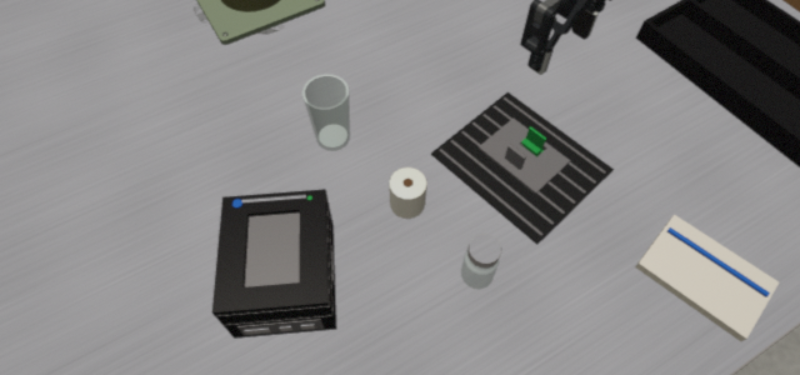

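The picture shows the cover level and upright in the middle of the mat, around (525,155), with the bystanders unmoved and the hand clear. I am handing in.

```bash
python3 -c "
from rig import manip
print(manip.job_done(), manip.state()['t'])"
```

```text
the job is handed in; nothing more can be done
the job is handed in; nothing more can be done
```

The cover is off the printer and standing upright on the bar mat, and I handed the job in after about 20 s.

- **Pinch:** I closed to about 47.5 mm between the pads in small steps, shifting the hand to balance the forces. The hand felt no more than about 3 N at any reading. I had no direct reading of the force on each finger. From the camera's tab position it was at most about 14 N, but I could not confirm that by feel because the fingers never stalled.
- **Lift:** A 2 mm test lift showed the cover rising with the hand at about its own weight, so it was unhooked. I then lifted it straight up and carried it to the mat.
- **Set-down:** I lowered it until it touched with about 2 N, let go and backed off about 200 mm.
- **Last checks:** The cover's centre is within about 1 mm of the mat's centre. It is level and aligned with the mat. The tab and lug measure about 53 mm apart against 51.7 mm at first, so the tab appears to have sprung back. That 1 mm is within depth noise.
- **Bystanders:** The tumbler, shaker and roll boxes match the first picture to within 1–3 px.

No check failed.

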